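# Load two tubes into a corner welding jig

### The job

Set up the welding jig for tacking a frame corner: slide the long tube over the plate, without lifting it, pushing it at two points along its length until it lies flush along the long rail, and push it endways against the side rail; then swing the toggle clamp's red handle over until it locks down on the tube. Then take the short tube from the sloped rack and lay it flat along the side rail, flush against it, with its end butted square to the side of the long tube, and let go. Leave the clamp locked and everything else lying where it is.

Things in the scene. Friction and masses are not known exactly. Their poses are not given: they have to be found in the camera images.
- jig: Fixed corner jig: dark steel plate 265 by 300 mm, 12 mm thick, with two yellow rails (20 mm wide, 12 mm high) and a toggle clamp. Origin: on the plate's top, on the long rail's face. x points across the plate into the long rail (away from the robot), y along that rail towards the side rail, z up. The plate spans x -150 to 115 mm, y -165 to 135 mm.
- rail_mid (a point): On the upper edge of the long rail's face (jig frame (0, 0, 12) mm; axes as the jig's). The face is the jig's plane x = 0 and runs from y -148 to 112 mm. The long tube in place has its centre at (-15, 0, 15) mm in the jig's frame.
- side_rail_mid (a point): Middle of the upper edge of the side rail's face (jig frame (-75, 100, 12) mm; axes as the jig's). The face is the jig's plane y = 100 mm and runs from x -140 to -8 mm. The short tube in place lies along x with its centre at (-80, 85, 15) mm in the jig's frame.
- long_tube: Loose galvanised square tube, 200 mm long, 30 by 30 mm, about 0.4 kg, lying askew on the jig's plate in front of the long rail. Origin at its centre, y along its length, z up (15 mm above the plate).
- short_tube: Loose galvanised square tube, 100 mm long, 30 by 30 mm, about 0.2 kg, lying on the rack's sloped board, its length straight down the slope. Origin at its centre, x along its length (falling away from the robot while in the rack), y level across it, z square to its upper face.
- rack: Fixed blue steel pick rack on the table left or right of the jig: a board 180 by 110 mm sloping down at 28 degrees towards its +x (away from the robot), with 9 mm side edges and an 18 mm lip at the low (far) end, on which the short tube rests. Origin on the table under the board's middle, z up; board 25 mm above the table at the low end, 67 mm at its middle, 109 mm at the top.
- clamp_arm: Steel arm of the toggle clamp behind the long rail. Origin on its pivot, at (42, 0, 35) mm in the jig's frame. It starts raised 56 degrees, clear of the tube, its tip at about (30, 0, 105) mm; shut, it reaches over the rail and its rubber-tipped screw presses the top of the long tube at (-15, 0, 30) mm.
- clamp_handle (a joint): Handle of the toggle clamp against its arm: 0 rad as it starts, open, the handle standing nearly upright; at 2.19 rad the toggle passes dead centre and at 2.28 rad it meets its stop, locked. It stays where it is left; pushing it over takes 4 to 8 N at the red grip.
- clamp_grip (a point): Middle of the clamp's red handle grip (17 mm thick, 67 mm long). In the jig's frame it starts at (87, 0, 100) mm, the grip's top at z 133 mm, leaning 11 degrees off upright, away from the robot; pushed away and then down it passes (104, 0, 102), (116, 0, 102), (129, 0, 75) and locks at (130, 0, 65) mm, the handle then nearly level and pointing away from the robot.
- try_square: Loose try square, wooden stock 75 mm and steel blade 85 mm, lying on the jig's plate behind the long rail; to be left alone.
- magnet: Loose red magnetic welding square, about 110 by 95 by 16 mm, lying on the table; to be left alone.
- spray_can: Loose spray can, 58 mm across and 170 mm tall, standing on the table; to be left alone.
- paste_tin: Loose round tin, 80 mm across and 55 mm tall, on the table; to be left alone.
- hammer: Loose hammer, 260 mm long, lying on the table; to be left alone.
- wire_brush: Loose wire brush, 240 mm long, lying on the table; to be left alone.
Not all that is in view belongs to the job. Leave any green or yellow look-alike of the short_tube alone.

How it is judged:
By the outcome, as a careful person would: the job done as asked, in the order asked, and still so for the second after the job is handed in, with the robot touching nothing.
It also fails if it takes over 67 s, if anything falls off the work surface, if the arm or the gripper's body presses on something with over 40 N, if the wrist force passes 120 N, or if a joint passes its speed limit or range.

### The arm

A 6-joint arm with a two-finger parallel gripper is mounted at the origin on the work surface. World frame = base frame: x ahead of the robot, y to its left, z up, the work surface at z = 0. Lengths are in m, angles in rad, forces in N, time in s.
With the tool pointing down it reaches from about 0.375 to 0.825 m from the base axis. Payload 5.5 kg.
Tool frame: the origin (TCP) lies at the very end of the fingers, on their centre line; the grasp point (between the pads) lies 19 mm behind it; z points along the fingers, y is the direction in which the jaws open and shut (so a half turn about z gives the same grasp; the last joint's range is limited). The gripper opens to 85 mm and grips with 20 to 120 N. Pads are 22 mm wide; open, the fingers measure 114 mm over their backs; the gripper's body (76 mm by 85 mm) begins 54 mm behind the grasp point. The pads swing forward as they close: fully open they stand 13 mm farther back than shut.
Start: joints at [-1.19, 0.314, -0.047, 1.21, 0, 1.571], TCP at [0.223, -0.557, 0.231] pointing down, gripper open.
Joint ranges: [-2.67, 2.67], [-0.69, 1.73], [-1.03, 1.25], [-2.08, 2.16], [-1.42, 1.45], [-3.14, 3.14]. Speed limits (rad/s): [2.39, 2.39, 3.01, 3.14, 3.14, 3.14].

### API

Orientations are given as a unit quaternion [x, y, z, w].
In Python, from cell import bot, kinematics, read_camera, camera_params, sensors gives the robot as it stands. Calls block until the motion is done:
- bot.reach(position, orientation): joint-space move of the TCP to a pose.
- bot.movel(position, ori=None, vel=0.15, until_force=None): straight line of the TCP; ori=None keeps the orientation; vel is the mean speed in m/s. With until_force (N) it stops when the force on the tool has changed by that much, and returns True; else False.
- bot.move_joints(angles): joint-space move.
- bot.grip(opening): finger opening in m; the grip force is fixed at half the most; returns when the fingers have stopped.
- bot.wait(seconds).
- kinematics.ik(position, orientation): joint angles nearest the present ones, or None.
- read_camera(name): name is "scene" or "top" or "wrist"; returns (picture, depth): 420x560x3 uint8, red, green, blue; 420x560 float32, m along the optical axis (not along the pixel's ray), 0 where there is no reading.
- camera_params(name): a dict with "mtx" (3x3 intrinsics, pixels), "rvec" (rotation vector, rad) and "tvec" (3), from world to camera coordinates, as OpenCV has them. Camera axes: x right, y down, z forward; pixel columns grow to the right and rows downward; lengths in m; the calibration is good to about 2 mm. A picture is of the moment at which its call begins: read the wrist's pose just before it. camera_params takes no time and is no camera call; for the wrist camera it gives the pose at the moment of the call.
A pose or a line that the arm cannot do raises bot.PlanningError and nothing moves.
- bot.hand_in(): hands the job in, once; it reports no verdict.
Readings, each from a call of its own:
- sensors.read_time(): time.
- sensors.read_qpos(): joint angles.
- sensors.read_joint_velocities(): joint speeds.
- sensors.read_effort(): joint torques, N m.
- sensors.read_position(): TCP position.
- sensors.read_orientation(): TCP orientation.
- sensors.read_wrist_force(): force on the tool from outside, world axes, zero at the start.
- sensors.read_wrist_torque(): the same for the moment, N m.
- sensors.read_gripper_width(): finger opening in m.
Only numpy, scipy, OpenCV 4.12 (cv2) and the standard library are available. Lean on these libraries where they do the work, as an engineer would, in place of code of your own. Each camera call takes 0.05 s, during which the arm holds its last target.

## Working session

There is one attempt and no reset: what is moved stays moved. The work goes in short steps, each a Python script; the robot and the scene stay as the last script left them, time stands still between calls to the robot, and variables do not carry over. Pictures are saved under pics/ and viewed, and the job is handed in when it is done.

```bash
ls; mkdir -p pics; python3 - <<'E'
from cell import bot, kinematics, read_camera, camera_params, sensors
import cv2,numpy as np
print(sensors.read_time())
for n in ["scene","top"]:
    im,d=read_camera(n); cv2.imwrite(f"pics/{n}0.png",im[:,:,::-1]); np.savez(f"{n}0.npz",im=im,d=d,**camera_params(n))
    p=camera_params(n);R=cv2.Rodrigues(np.array(p["rvec"]))[0];print(n,p["mtx"],-R.T@np.array(p["tvec"]).ravel())
E
```

```text
pics
0.0
scene [[390.19138986   0.         281.50104862]
 [  0.         390.19138986 207.8294394 ]
 [  0.           0.           1.        ]] [ 1.3694052  -0.36514463  0.86103835]
top [[526.27244534   0.         279.4430232 ]
 [  0.         526.27244534 215.38710429]
 [  0.           0.           1.        ]] [ 0.30140983 -0.03258165  1.69914521]
```

View pics/scene0.png

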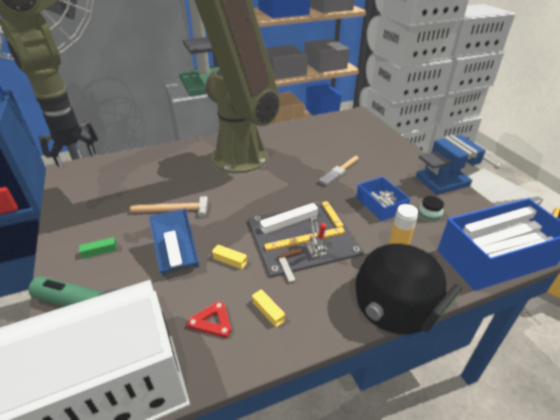

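View pics/top0.png

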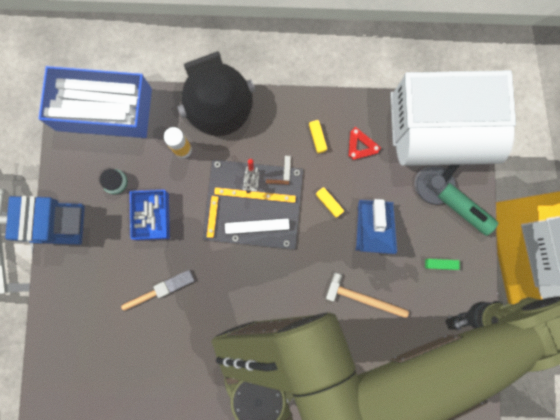

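The top view (x up, y left) shows the jig at about px (255,205), with the white long tube at (257,227), the side rail at (212,216) and the clamp at (251,178). The rack is at (377,227) with a white tube on it at (379,215). The yellow bars at (318,136) and (330,202) and the green bar at (443,264) are look-alikes. The white tubes in the blue box at (97,100) aren't on the rack either. I'll measure from the crop next.

```bash
cat > h.py <<'E'
import cv2,numpy as np
from scipy.spatial.transform import Rotation as Rn
def cam(p):
    R=cv2.Rodrigues(np.array(p["rvec"],float))[0];t=np.array(p["tvec"],float).ravel();return np.array(p["mtx"]),R,t
def unproj(p,uv,d):
    K,R,t=cam(p);uv=np.atleast_2d(uv).astype(float);d=np.atleast_1d(d)
    c=np.c_[(uv[:,0]-K[0,2])/K[0,0],(uv[:,1]-K[1,2])/K[1,1],np.ones(len(uv))]*d[:,None]
    return (c-t)@R
def onz(p,uv,z):
    K,R,t=cam(p);uv=np.atleast_2d(uv).astype(float)
    r=np.c_[(uv[:,0]-K[0,2])/K[0,0],(uv[:,1]-K[1,2])/K[1,1],np.ones(len(uv))]@R
    C=-R.T@t
    return C+r*((z-C[2])/r[:,2])[:,None]
def proj(p,X):
    K,R,t=cam(p);c=np.atleast_2d(X)@R.T+t;c=c@K.T;return c[:,:2]/c[:,2:]
def down(yaw):  # tool z down; tool y axis direction at angle yaw+90deg (tool x at yaw)
    x=np.array([np.cos(yaw),np.sin(yaw),0]);z=np.array([0,0,-1.]);y=np.cross(z,x)
    return Rn.from_matrix(np.c_[x,y,z]).as_quat()
E
python3 - <<'E'
from h import *
f=np.load("top0.npz");p=f
im=f["im"]
c=im[120:280,180:460];cv2.imwrite("pics/topc.png",cv2.resize(c,None,fx=2.85,fy=2.85,interpolation=cv2.INTER_CUBIC)[:,:,::-1])
for n,uv,z in [("jig",(210,163),.012),("jig",(303,163),.012),("jig",(206,246),.012),("jig",(300,248),.012),("tubeL",(225,227),.042),("tubeR",(290,226),.042),("rackTL",(362,200),.03),("rackbl",(356,251),.11),("rackbr",(396,254),.11),("short",(379,215),.08)]:
    print(n,onz(p,uv,z).round(3), unproj(p,uv,f["d"][uv[1],uv[0]]).round(3))
from cell import sensors,camera_params
q=sensors.read_orientation();pw=camera_params("wrist");K,R,t=cam(pw)
T=Rn.from_quat(q).as_matrix();print(T.round(2),K)
print("cam in tool",(T.T@(-R.T@t-np.array(sensors.read_position()))).round(3)); print((T.T@R.T).round(3))
E
```

```text
jig [[0.67  0.189 0.012]] [[0.672 0.19  0.005]]
jig [[ 0.68  -0.115  0.012]] [[ 0.683 -0.116 -0.004]]
jig [[0.399 0.19  0.012]] [[ 0.4    0.191 -0.001]]
jig [[ 0.402 -0.112  0.012]] [[ 0.402 -0.112  0.003]]
tubeL [[0.459 0.128 0.042]] [[0.459 0.128 0.042]]
tubeR [[ 0.468 -0.077  0.042]] [[ 0.472 -0.078  0.008]]
rackTL [[ 0.56  -0.306  0.03 ]] [[ 0.559 -0.304  0.041]]
rackbl [[ 0.392 -0.276  0.11 ]] [[ 0.397 -0.292  0.006]]
rackbr [[ 0.386 -0.398  0.11 ]] [[ 0.392 -0.423 -0.001]]
short [[ 0.507 -0.351  0.08 ]] [[ 0.506 -0.351  0.084]]
[[ 0.93  0.37 -0.  ]
 [ 0.37 -0.93  0.  ]
 [-0.   -0.   -1.  ]] [[295.96201007   0.         275.51294298]
 [  0.         295.96201007 212.55475831]
 [  0.           0.           1.        ]]
cam in tool [ 0.076 -0.001 -0.142]
[[-0.001 -0.955 -0.296]
 [ 1.    -0.001 -0.   ]
 [-0.    -0.296  0.955]]
```

View pics/topc.png

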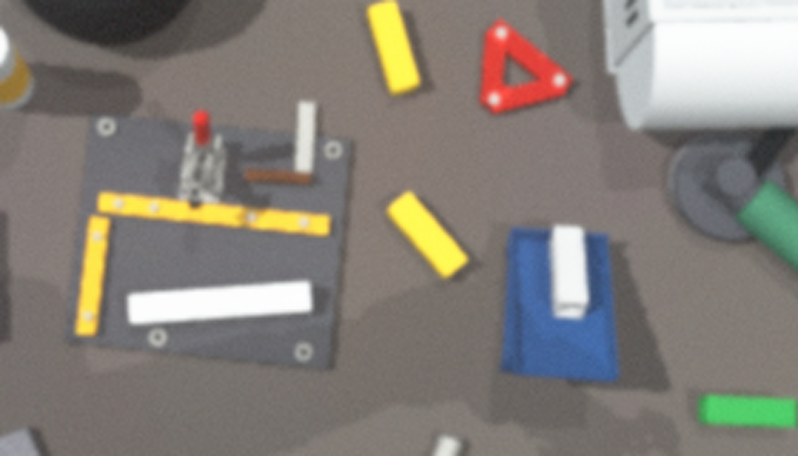

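Rack tube confirmed in crop at (568,270): the only whitish bar on the blue sloped board. The yellow bars at (395,48) and (427,235) and the green one at (748,410) are the look-alikes to avoid. Next come wrist close-ups.

```bash
python3 - <<'E'
from h import *
from cell import bot, kinematics, read_camera, camera_params, sensors
for n,pos in [("rack",(.48,-.34,.27)),("jig",(.56,.03,.27))]:
    bot.reach(list(pos),list(down(0)))
    bot.wait(0.2)
    p=camera_params("wrist");im,d=read_camera("wrist");np.savez(f"w_{n}.npz",im=im,d=d,**p)
    cv2.imwrite(f"pics/w_{n}.png",im[:,:,::-1]); print(n,sensors.read_time(),sensors.read_position(),sensors.read_qpos())
E
```

```text
rack 1.625 [ 0.47939732 -0.34076628  0.26987112] [-6.17897313e-01  2.79714008e-01 -5.26054652e-03  1.28603460e+00
 -9.78180599e-05  2.52509359e+00]
jig 6.4917 [0.5600023  0.02994025 0.26998819] [ 5.34288299e-02  2.26972183e-01 -7.32675356e-02  1.27058401e+00
 -2.57284470e-05 -3.08805027e+00]
```

View pics/w_rack.png

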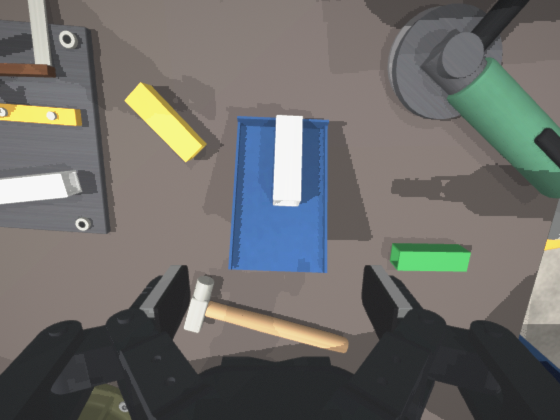

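View pics/w_jig.png

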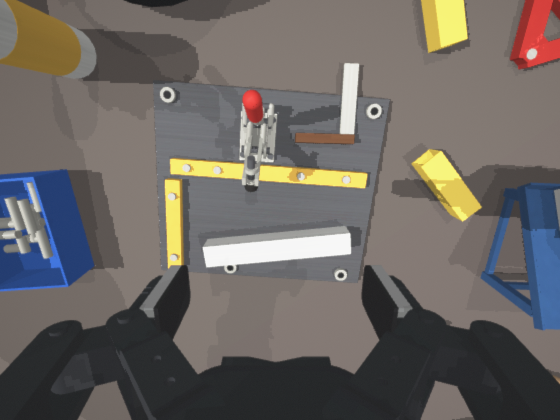

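The rack view shows the short tube at about (288,160), its upper face between rows 115 and 195. The jig view shows the long rail from (170,167) to (366,180), the side rail at (174,225), the long tube from (205,250) to (350,240) and the red grip at (253,105). Next I'll fit poses from the mask and depth.

```bash
cat >> h.py <<'E'
def cloud(f):
    d=f["d"];v,u=np.mgrid[0:420,0:560];P=unproj(f,np.c_[u.ravel(),v.ravel()],d.ravel()).reshape(420,560,3);P[d<=0]=np.nan;return P
def rect(P):
    (c,s,a)=cv2.minAreaRect((P[:,:2]*1000).astype(np.float32));return np.round(c,1),np.round(s,1),round(a,2)
def comps(m,amin=150):
    n,l,s,c=cv2.connectedComponentsWithStats(m.astype(np.uint8));return [(l==i,s[i],c[i]) for i in range(1,n) if s[i,4]>=amin]
def pc(P,uv,z):
    # contour points of mask comp on plane z
    return None
E
python3 - <<'E'
from h import *
for n in ["jig","rack"]:
    f=np.load(f"w_{n}.npz");im=f["im"];hsv=cv2.cvtColor(im,cv2.COLOR_RGB2HSV);P=cloud(f)
    H,S,V=[hsv[...,i].astype(int) for i in range(3)]
    masks={"yel":(H>15)&(H<35)&(S>120)&(V>100),"white":(S<40)&(V>150),"red":((H<8)|(H>172))&(S>150)&(V>90)}
    for k,m in masks.items():
        for mm,s,c in comps(m):
            if s[1]>300: continue
            ys,xs=np.nonzero(mm);z=P[...,2][mm]
            ct=cv2.findContours(mm.astype(np.uint8),cv2.RETR_EXTERNAL,cv2.CHAIN_APPROX_NONE)[0][0][:,0]
            zz=np.nanmedian(z)
            print(n,k,s[:4],c.round(),"z pct",np.nanpercentile(z,[5,50,95]).round(4), rect(onz(f,ct,zz)))
    np.save(f"P_{n}.npy",P)
    if n=="jig":
        m=(abs(P[...,2])<.05); sel=[(260,270),(300,200),(215,270),(120,150),(430,350)]
        print("plate/table z",[P[v,u,2].round(4) for u,v in [(200,130),(330,210),(300,100),(120,150),(420,120)]])
E
```

```text
jig yel [ 0  0 81 75] [42. 42.] z pct [0.0416 0.0865 0.1184] (array([706.6, 260.1]), array([74. , 61.1]), 69.64)
jig yel [421   0  47  53] [444.  23.] z pct [0.002  0.0289 0.0308] (array([ 743.6, -160. ]), array([54.7, 45.6]), 17.22)
jig yel [412 149  70  72] [446. 184.] z pct [0.002  0.0296 0.0312] (array([ 553.8, -195. ]), array([112.9,  38.1]), 42.03)
jig yel [170 158  74  21] [207. 168.] z pct [0.0193 0.0237 0.025 ] (array([576.2, 121.6]), array([95.7, 21.3]), 85.63)
jig yel [259 165 109  23] [312. 176.] z pct [0.0198 0.0237 0.0251] (array([565.5, -18.7]), array([142.5,  21.4]), 85.65)
jig yel [165 178  19  90] [174. 221.] z pct [0.0167 0.0236 0.025 ] (array([497. , 172.1]), array([ 23. , 132.1]), 85.62)
jig white [340  63  19  71] [349.  98.] z pct [0.0103 0.0149 0.0197] (array([661.3, -61.4]), array([18.8, 82.2]), 89.88)
jig white [239 103  20  83] [246. 147.] z pct [0.0149 0.0561 0.1127] (array([607.2,  65.1]), array([95.3, 21. ]), 4.76)
jig white [253 123  23  40] [266. 143.] z pct [0.0148 0.0175 0.0854] (array([608.2,  45.9]), array([26.9, 51.1]), 85.82)
jig white [ 27 183  
[... 1098 characters left out ...]
] z pct [0.0117 0.0155 0.0194] (array([655. , -61.1]), array([18.4, 67.8]), 83.49)
rack white [59 31 16 17] [66. 39.] z pct [0.0155 0.0174 0.0188] (array([647.5, -93.6]), array([18.1, 16.7]), 89.86)
rack white [273 115  30  91] [288. 160.] z pct [0.0546 0.0761 0.0976] (array([ 510.2, -353.1]), array([ 31.7, 101. ]), 89.58)
rack white [  0 170  81  34] [ 38. 187.] z pct [0.0134 0.0413 0.0427] (array([474.3, -35.3]), array([ 33.3, 109.8]), 5.75)
rack white [523 249  37  76] [546. 292.] z pct [-0.7526 -0.7486 -0.7447] (array([ -160.5, -1565.5]), array([378.7, 168.5]), 1.9)
rack white [183 280  28  54] [197. 308.] z pct [0.0197 0.0257 0.027 ] (array([ 284.3, -220.7]), array([26.1, 91.9]), 71.38)
```

```bash
python3 - <<'E'
from h import *
f=np.load("w_jig.npz");im=f["im"];hsv=cv2.cvtColor(im,cv2.COLOR_RGB2HSV);P=np.load("P_jig.npy")
H,S,V=[hsv[...,i].astype(int) for i in range(3)]
yel=(H>15)&(H<35)&(S>120)&(V>100)
u0=np.mgrid[0:420,0:560]
def top(mask,zlo,zhi,z):
    m=mask&(P[...,2]>zlo)&(P[...,2]<zhi);v,u=np.nonzero(m);return onz(f,np.c_[u,v],z)[:,:2]
box=np.zeros((420,560),bool);box[150:275,160:372]=1
L=top(yel&box&(u0[0]<190)&~((u0[1]<186)&(u0[0]>178)),.0215,.027,.024)
Sd=top(yel&box&(u0[0]>180)&(u0[1]<190),.0215,.027,.024)
print("longrail",rect(np.c_[L,L[:,0]*0]),"side",rect(np.c_[Sd,Sd[:,0]*0]))
w=(S<40)&(V>150)&box|((S<60)&(V>140)&(u0[0]>215)&(u0[0]<275)&(u0[1]>195)&(u0[1]<360))
T=top(w&(u0[0]>220),.038,.046,.042);print("tube",rect(np.c_[T,T[:,0]*0]))
yaw=np.deg2rad(-4.37)
R=np.array([[np.cos(yaw),-np.sin(yaw)],[np.sin(yaw),np.cos(yaw)]])
for n,A in [("L",L),("S",Sd)]:
    B=A@R;print(n,"x",np.percentile(B[:,0],[.5,99.5]).round(4),"y",np.percentile(B[:,1],[.5,99.5]).round(4))
# clamp
red=((H<8)|(H>172))&(S>150)&(V>90)&(u0[1]<300)&(u0[0]<130)
Q=P[red];Q=Q[Q[:,2]>.137];print("grip top",np.median(Q,0).round(4),len(Q))
# short tube
f2=np.load("w_rack.npz");im=f2["im"];hsv=cv2.cvtColor(im,cv2.COLOR_RGB2HSV);P2=np.load("P_rack.npy")
m=(hsv[...,1]<40)&(hsv[...,2]>150);m[:110]=0;m[210:]=0;m[:,:270]=0;m[:,306:]=0
A=P2[m];A=A[np.isfinite(A).all(1)]
n0=np.array([np.sin(np.deg2rad(28)),0,np.cos(np.deg2rad(28))])
h=A@n0;med=np.median(h);print("h pct",np.percentile(h,[2,10,50,90,98]).round(4))
A=A[abs(h-med)<.003];c=A.mean(0);U,s,Vt=np.linalg.svd(A-c);print("axes",Vt.round(3),"len",np.ptp((A-c)@Vt[0]),np.ptp((A-c)@Vt[1]))
mid=[(np.percentile((A-c)@Vt[i],.5)+np.percentile((A-c)@Vt[i],99.5))/2 for i in range(2)]
ct=c+mid[0]*Vt[0]+mid[1]*Vt[1];nn=Vt[2]*np.sign(Vt[2,2]);print("topcentre",ct.round(4),"normal",nn.round(3),"slope",np.rad2deg(np.arccos(nn[2])),"centre",(ct-.015*nn).round(4))
# rack blue
b=(hsv[...,0]>100)&(hsv[...,0]<125)&(hsv[...,1]>120);b[:110]=0;b[280:]=0;b[:,:225]=0;b[:,335:]=0
B=P2[b];B=B[np.isfinite(B).all(1)];B=B[B[:,2]>.02];print("rack",rect(B),np.percentile(B,[1,99],axis=0).round(3))
hb=B@n0;print("board h",np.median(hb))
E
```

```text
longrail (array([569.6,  39.8]), array([259.1,  20.3]), 85.65) side (array([495.6, 173.1]), array([ 20.6, 128.7]), 85.57)
tube (array([468.1,  29.6]), array([ 32.3, 199.9]), 5.72)
L x [0.5549 0.5748] y [-0.0454  0.2114]
S x [0.421  0.5448] y [0.2002 0.2206]
grip top [0.6524 0.0511 0.1423] 303
h pct [0.2816 0.3084 0.3097 0.3107 0.3113]
axes [[-0.882  0.036  0.47 ]
 [ 0.042  0.999  0.002]
 [-0.469  0.021 -0.883]] len 0.10024099233238579 0.030215229429840618
topcentre [ 0.5164 -0.3537  0.0763] normal [ 0.469 -0.021  0.883] slope 28.02228531224437 centre [ 0.5093 -0.3534  0.063 ]
rack (array([ 474.6, -344.9]), array([109.2, 167.2]), 87.59) [[ 0.393 -0.4    0.027]
 [ 0.556 -0.29   0.109]]
board h 0.2802416128233802
```

Jig frame fitted: origin about (0.561, 0.058, 0.012), yaw −4.37°. The grip-top check agrees to within 2 mm. In the jig frame the long tube is at (−90, −35) mm with a relative yaw of 10°. I'll push it with both open fingers, one at each of two points along its length.

```bash
cat >> h.py <<'E'
YAW=np.deg2rad(-4.37);O=np.array([.5610,.0581,.012])
RJ=Rn.from_euler("z",YAW).as_matrix()
def J(x,y,z): return list(O+RJ@(np.array([x,y,z])/1000.))
def toJ(p): return (RJ.T@(np.array(p)-O)*1000).round(1)
QD=list(down(np.pi+YAW))
E
python3 - <<'E'
from h import *
from cell import bot, kinematics, read_camera, camera_params, sensors
bot.reach(J(-165,-35,110),QD); 
print(sensors.read_time(),sensors.read_qpos().round(2) if hasattr(sensors.read_qpos(),'round') else sensors.read_qpos())
print(kinematics.ik(J(-165,-35,-5),QD),kinematics.ik(J(-40,-35,-5),QD))
print("contact down",bot.movel(J(-165,-35,-5),vel=.1,until_force=8),toJ(sensors.read_position()),sensors.read_wrist_force())
r=bot.movel(J(-60,-35,-5),vel=.06,until_force=15);print(r,toJ(sensors.read_position()),sensors.read_wrist_force())
if not r:
    r=bot.movel(J(-30,-35,-5),vel=.03,until_force=12);print(r,toJ(sensors.read_position()),sensors.read_wrist_force())
print(sensors.read_time())
p=camera_params("wrist");im,d=read_camera("wrist");cv2.imwrite("pics/push1.png",im[:,:,::-1])
E
```

```text
9.2333 [ 0.09  0.01 -0.67  0.89 -0.    0.17]
[ 0.09059211  0.17278503 -0.81590107  0.58211023  0.          0.166863  ] [ 0.05058784  0.36665305 -0.53775581  0.66638746  0.          0.12685873]
contact down False [-164.5  -34.9   -4.6] [ 0.70087071 -0.36243458 -0.24488588]
False [-60.1 -35.   -4.9] [-1.11014479  0.50945078 -0.53281231]
True [-41.7 -35.1  -5.6] [-0.17027158  0.45226254 -0.18699066]
13.1083
```

View pics/push1.png

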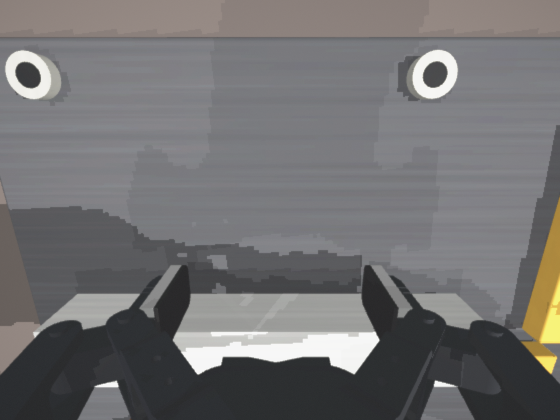

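The two-finger push stopped on force at TCP x=-41.7 mm. The picture (camera on the robot side, upside down) shows the tube edge at row 294, parallel to the jig, with both fingers at (180,300) and (370,300) against it. Next is the end push.

```bash
python3 - <<'E'
from h import *
from cell import bot, kinematics, read_camera, camera_params, sensors
bot.movel(J(-55,-35,-5),vel=.1)
bot.movel(J(-55,-60,70),vel=.25)
bot.grip(0.0)
bot.movel(J(-15,-178,70),vel=.25)
bot.movel(J(-15,-178,7),vel=.15)
r=bot.movel(J(-15,-125,7),vel=.06,until_force=15);print(r,toJ(sensors.read_position()))
if not r:
    r=bot.movel(J(-15,-95,7),vel=.03,until_force=14);print(r,toJ(sensors.read_position()),sensors.read_wrist_force())
print(sensors.read_time())
bot.movel(J(-15,-130,7),vel=.1)
bot.movel(J(-60,-130,120),vel=.25)
bot.reach(J(-125,-20,200),QD)
p=camera_params("wrist");im,d=read_camera("wrist");cv2.imwrite("pics/push2.png",im[:,:,::-1]);np.savez("push2.npz",im=im,d=d,**p)
print(sensors.read_time())
E
```

```text
False [ -15.4 -124.6    6.7]
True [ -15.3 -114.3    6.7] [ 1.17021877 -2.6219859   3.10549707]
17.475
19.1167
```

View pics/push2.png

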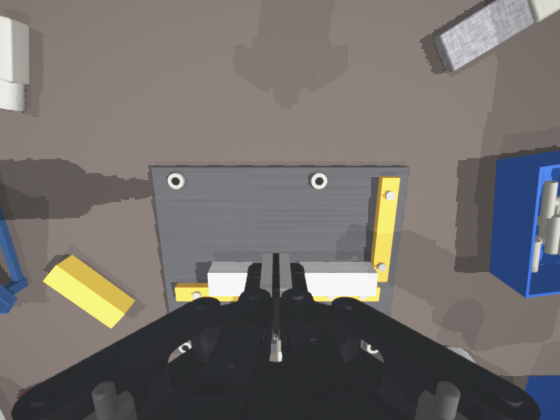

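The tube lies along the long rail, cols 209–376, row 262 and down, with its right end at the side rail at (378,270). I'll check it numerically.

```bash
python3 - <<'E'
from h import *
f=np.load("push2.npz");P=cloud(f);q=P.reshape(-1,3);im=f["im"].reshape(-1,3).astype(int)
Q=(q-O)@RJ*1000
hsv=cv2.cvtColor(f["im"],cv2.COLOR_RGB2HSV).reshape(-1,3).astype(int)
m=(hsv[:,1]<50)&(hsv[:,2]>120)&(abs(Q[:,2]-30)<2.5)&(abs(Q[:,0]+15)<30)&(abs(Q[:,1])<130)
T=Q[m];print("tube y",np.percentile(T[:,1],[.3,99.7]),"n",len(T))
for lo in range(-100,100,20):
    s=T[(T[:,1]>=lo)&(T[:,1]<lo+20)]
    if len(s)>20: print(lo,np.percentile(s[:,0],[1,99]).round(1))
y=(hsv[:,0]>15)&(hsv[:,0]<35)&(hsv[:,1]>120)&(abs(Q[:,2]-12)<2.5)
S=Q[y&(Q[:,0]<-35)&(abs(Q[:,1]-110)<15)];print("side",np.percentile(S[:,1],[1,99]),np.percentile(S[:,0],[1,99]))
L=Q[y&(Q[:,0]>-8)&(Q[:,0]<28)];print("long",np.percentile(L[:,0],[1,99]),np.percentile(L[:,1],[1,99]))
E
```

```text
tube y [-99.40808662  99.62976495] n 2438
-100 [-30.8  -0.5]
-80 [-31.   -0.4]
-60 [-30.9  -7.1]
0 [-30.7  -8.1]
20 [-30.9  -0.5]
40 [-30.7  -0.4]
60 [-30.9  -0.4]
80 [-31.2  -0.7]
side [ 99.87450096 119.57175446] [-139.76419743  -35.97197091]
long [-5.40893026 26.40602751] [-254.17046947  111.21586761]
```

Tube flush and end-butted to within about 1 mm. Now the clamp.

```bash
python3 - <<'E'
from h import *
from cell import bot, kinematics, read_camera, camera_params, sensors
bot.reach(J(58,0,190),QD)
bot.movel(J(58,0,113),vel=.15,until_force=10);print(toJ(sensors.read_position()))
for x,z in [(72,113),(90,115),(105.4,115),(119,103),(126,86)]:
    r=bot.movel(J(x,0,z),vel=.07,until_force=30);print(r,toJ(sensors.read_position()),np.round(sensors.read_wrist_force(),1))
    if r: break
else:
    r=bot.movel(J(129,0,66),vel=.03,until_force=20);print(r,toJ(sensors.read_position()),np.round(sensors.read_wrist_force(),1))
print(sensors.read_time())
p=camera_params("scene");im,d=read_camera("scene");cv2.imwrite("pics/clamp1.png",cv2.resize(im[180:290,220:390],None,fx=4,fy=4,interpolation=cv2.INTER_CUBIC)[:,:,::-1])
E
```

```text
[ 58.1   0.  114.2]
False [7.280e+01 1.000e-01 1.138e+02] [-0.1 -0.  -1. ]
False [ 90.1  -0.  115. ] [-0.4  0.1  0.3]
False [105.8   0.  115.2] [-0.6 -0.1  0.5]
False [ 1.186e+02 -1.000e-01  1.024e+02] [ 0.3 -0.9  0.6]
False [ 1.255e+02 -1.000e-01  8.510e+01] [0.1 0.4 0.9]
True [1.289e+02 1.000e-01 7.120e+01] [-6.8 -0.6 16. ]
23.0833
```

View pics/clamp1.png

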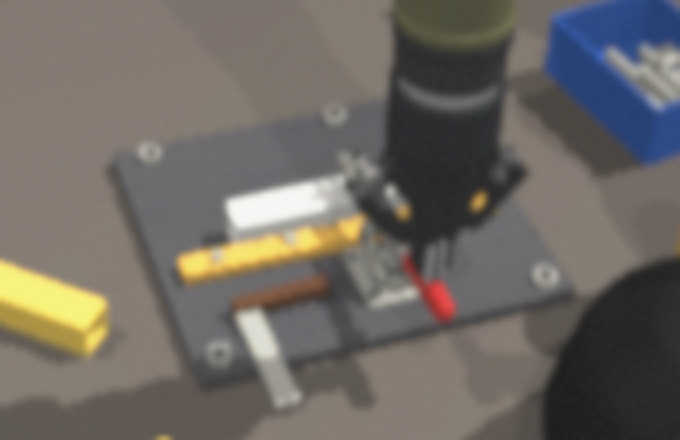

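The force stop came at 71 mm, at or below the locked height. In the picture the red grip at (435,300) now points away from the robot. I'll retract and check.

```bash
python3 - <<'E'
from h import *
from cell import bot, kinematics, read_camera, camera_params, sensors
bot.movel(J(122,0,180),vel=.25)
bot.grip(.055)
bot.reach(J(-30,-10,240),QD)
p=camera_params("wrist");im,d=read_camera("wrist");cv2.imwrite("pics/clamp2.png",im[:,:,::-1]);np.savez("clamp2.npz",im=im,d=d,**p)
P=cloud(dict(im=im,d=d,**p)).reshape(-1,3);Q=(P-O)@RJ*1000
hsv=cv2.cvtColor(im,cv2.COLOR_RGB2HSV).reshape(-1,3).astype(int)
m=((hsv[:,0]<8)|(hsv[:,0]>172))&(hsv[:,1]>150)&(hsv[:,2]>70)&(abs(Q[:,1])<25)&(Q[:,2]>20)
G=Q[m];print(len(G),np.percentile(G,[2,50,98],axis=0).round(1))
for lo in range(80,190,15):
    s=G[(G[:,0]>=lo)&(G[:,0]<lo+15)]
    if len(s)>5: print(lo,np.percentile(s[:,2],90).round(1),len(s))
w=(hsv[:,1]<50)&(hsv[:,2]>120)&(abs(Q[:,2]-30)<2.5)&(abs(Q[:,0]+15)<30)&(abs(Q[:,1])<130);T=Q[w]
print("tube",np.percentile(T[:,1],[.3,99.7]))
for lo in range(-100,100,40):
    s=T[(T[:,1]>=lo)&(T[:,1]<lo+40)]
    if len(s)>20: print(lo,np.percentile(s[:,0],[1,99]).round(1))
print(sensors.read_time())
# grasp ik
n=np.array([.469,-.021,.883]);n/=np.linalg.norm(n);a=np.array([.882,-.036,-.47]);a-=n*(a@n);a/=np.linalg.norm(a)
x=-a;z=-n;y=np.cross(z,x);q=Rn.from_matrix(np.c_[x,y,z]).as_quat()
top=np.array([.5164,-.3537,.0763])
for h in [.1,.0,-.014]: print(h,kinematics.ik(list(top+n*h),list(q)))
E
```

```text
553 [[ 99.2  -7.4  66.3]
 [126.5   0.   70.5]
 [157.1   7.7  72.9]]
95 71.5 127
110 71.9 135
125 72.3 135
140 72.6 128
155 72.6 28
tube [-99.13623281  99.61661922]
-100 [-30.6  -1.4]
-60 [-30.6  -1.4]
-20 [-30.6  -1.4]
20 [-30.6  -1.3]
60 [-30.6  -1.3]
25.0333
0.1 [-0.46754491  0.92394385  0.70542446  1.80373841 -0.19383293 -0.38164238]
0.0 [-0.49281622  0.8563005   0.3746807   1.53603925 -0.20480651 -0.40486677]
-0.014 [-0.49658061  0.85247276  0.33820266  1.50268079 -0.20643205 -0.40833516]
```

View pics/clamp2.png

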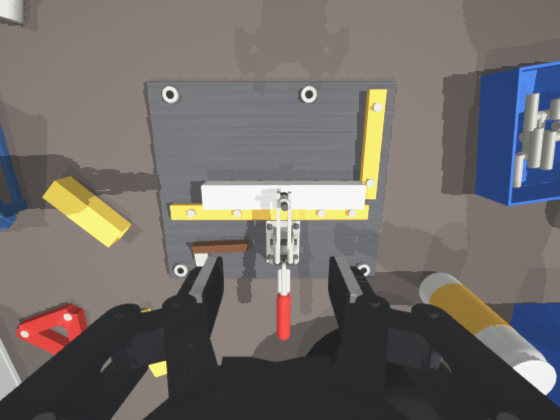

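Clamp shut: grip level, top at 72 mm, centre about 64 mm against 65 expected when locked. The screw at (284,203) is on the tube, and the tube hasn't moved (front −30.6, ends −99/+99.6). Now the white tube on the rack.

```bash
python3 - <<'E'
from h import *
from cell import bot, kinematics, read_camera, camera_params, sensors
n=np.array([.469,-.021,.883]);n/=np.linalg.norm(n);a=np.array([.882,-.036,-.47]);a-=n*(a@n);a/=np.linalg.norm(a)
x=-a;z=-n;y=np.cross(z,x);q=list(Rn.from_matrix(np.c_[x,y,z]).as_quat())
top=np.array([.5164,-.3537,.0763])
bot.reach(list(top+n*.08),q)
print(sensors.read_time())
r=bot.movel(list(top-n*.017),q,vel=.1,until_force=10);print(r,(np.array(sensors.read_position())-top)@n)
bot.grip(0.0);print("w",sensors.read_gripper_width())
bot.movel(list(top+n*.10),q,vel=.15);print("w",sensors.read_gripper_width(),sensors.read_wrist_force())
im,d=read_camera("wrist");cv2.imwrite("pics/held.png",im[:,:,::-1]);print(sensors.read_time())
E
```

```text
26.5917
False -0.01604717479220139
w 0.02890158243007604
w 0.028345206883896537 [ 0.18279589  0.45898842 -2.22575811]
29.0417
```

View pics/held.png

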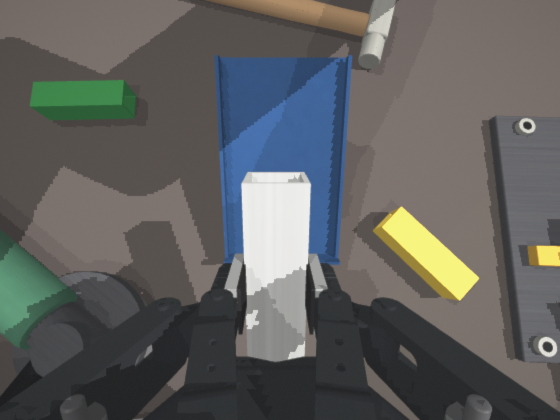

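The short tube is held square between the pads, cols 243–308, centred on col 276. Now to place it.

```bash
python3 - <<'E'
from h import *
from cell import bot, kinematics, read_camera, camera_params, sensors
bot.reach(J(-92,78,110),QD)
bot.wait(.2)
im,d=read_camera("wrist");cv2.imwrite("pics/held2.png",im[:,:,::-1])
r=bot.movel(J(-92,78,24),vel=.12,until_force=12);print(r,toJ(sensors.read_position()))
if not r: r=bot.movel(J(-92,78,8),vel=.025,until_force=6);print(r,toJ(sensors.read_position()),sensors.read_wrist_force(),sensors.read_wrist_torque())
print(sensors.read_time(),sensors.read_gripper_width())
im,d=read_camera("wrist");cv2.imwrite("pics/held3.png",im[:,:,::-1])
cv2.imwrite("pics/held23.png",np.hstack([cv2.resize(cv2.imread(f"pics/held{i}.png"),(400,300)) for i in (2,3)]))
E
```

```text
False [-91.5  78.2  24.5]
True [-91.7  78.1  13.6] [-0.94709053 -0.58832048  6.35173601] [-0.04585255  0.21494554 -0.00176256]
32.4917 0.02818881178892167
```

View pics/held23.png

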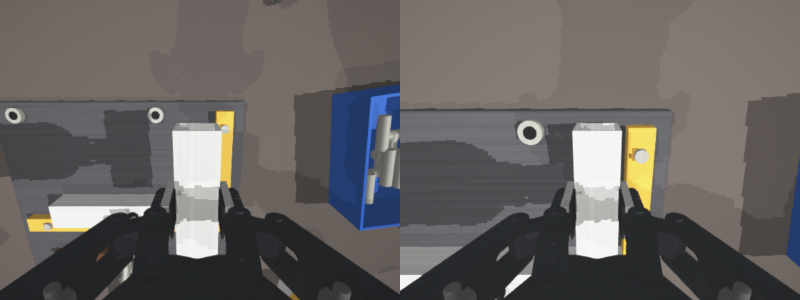

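The tube is down flat: contact at 13.6 mm, as expected, and close to the side rail. I'll release, then push it flush with closed fingers.

```bash
python3 - <<'E'
from h import *
from cell import bot, kinematics, read_camera, camera_params, sensors
bot.grip(.046)
bot.movel(J(-92,78,75),vel=.15)
bot.grip(0.)
def ypush(x,cap):
    bot.movel(J(x,30,65),vel=.25); bot.movel(J(x,30,8),vel=.15)
    r=bot.movel(J(x,cap,8),vel=.03,until_force=10);print("y",r,toJ(sensors.read_position()))
    bot.movel(J(x,35,8),vel=.12);bot.movel(J(x,35,65),vel=.25)
ypush(-88,62)
bot.movel(J(-170,82,65),vel=.25);bot.movel(J(-170,82,15),vel=.15)
r=bot.movel(J(-130,82,15),vel=.03,until_force=10);print("x",r,toJ(sensors.read_position()))
bot.movel(J(-165,82,15),vel=.12);bot.movel(J(-165,82,65),vel=.25)
ypush(-80,62)
print(sensors.read_time())
bot.reach(J(-130,0,200),QD)
p=camera_params("wrist");im,d=read_camera("wrist");cv2.imwrite("pics/fin.png",im[:,:,::-1]);np.savez("fin.npz",im=im,d=d,**p);print(sensors.read_time())
E
```

```text
y True [-88.2  55.7   7.8]
x True [-141.7   81.7   14.3]
y True [-80.2  55.6   7.8]
41.6
42.2917
```

View pics/fin.png

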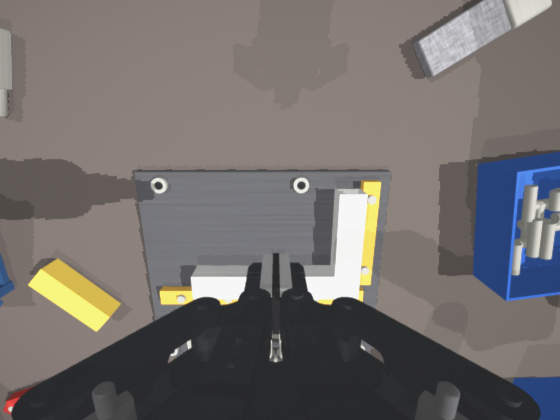

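The short tube lies at cols 333–365, along the side rail and against the long tube at about (348,266). I'll take numeric checks from this view and a clearer one.

```bash
python3 - <<'E'
from h import *
from cell import bot, kinematics, read_camera, camera_params, sensors
bot.reach(J(-95,-90,230),QD);bot.wait(.3)
p=camera_params("wrist");im,d=read_camera("wrist");np.savez("fin2.npz",im=im,d=d,**p)
ims,_=read_camera("scene")
for nm in ["fin","fin2"]:
    f=np.load(nm+".npz");im=f["im"];P=cloud(f).reshape(-1,3);Q=(P-O)@RJ*1000
    hsv=cv2.cvtColor(im,cv2.COLOR_RGB2HSV).reshape(-1,3).astype(int)
    w=(hsv[:,1]<50)&(hsv[:,2]>120)&(abs(Q[:,2]-30)<2.5)
    S=Q[w&(Q[:,0]<-36)&(Q[:,0]>-150)&(abs(Q[:,1]-85)<25)]
    print(nm,"short x min",np.percentile(S[:,0],.5).round(1),"z",np.percentile(S[:,2],[5,95]).round(1))
    for lo in range(-130,-36,25):
        s=S[(S[:,0]>=lo)&(S[:,0]<lo+25)];print("  ",lo,np.percentile(s[:,1],[1,99]).round(1))
    T=Q[w&(Q[:,0]>-34)&(Q[:,0]<3)&(abs(Q[:,1])<115)]
    print("long y",np.percentile(T[:,1],[.3,99.7]).round(1),[np.percentile(T[(T[:,1]>=lo)&(T[:,1]<lo+25)][:,0],[1,99]).round(1) for lo in (-95,30,45)])
    y=(hsv[:,0]>15)&(hsv[:,0]<35)&(hsv[:,1]>120)&(abs(Q[:,2]-12)<2.5)
    S=Q[y&(Q[:,0]<-35)&(abs(Q[:,1]-110)<15)];print("side",np.percentile(S[:,1],[1,99]).round(1))
f=np.load("fin2.npz");px=proj(f,np.array([J(-60,70,30)]))[0].astype(int);print(px)
a=f["im"][max(0,px[1]-90):px[1]+90,max(0,px[0]-130):px[0]+130];a=cv2.resize(a,(400,int(400*a.shape[0]/a.shape[1])))
b=cv2.resize(ims[180:290,220:390],(400,a.shape[0]))
cv2.imwrite("pics/fin3.png",np.hstack([a,b])[:,:,::-1]);print(sensors.read_time())
E
```

```text
fin short x min -130.5 z [28.4 30.6]
   -130 [70.1 99.7]
   -105 [70.1 99.7]
   -80 [70.3 99.7]
   -55 [70.  99.9]
long y [-99.4  99.6] [array([-30.9,  -2.8]), array([-30.8,  -1.6]), array([-30.8,  -1.4])]
side [100.7 119.8]
fin2 short x min -130.1 z [28.3 30.6]
   -130 [70.  99.7]
   -105 [69.9 99.8]
   -80 [69.9 99.8]
   -55 [70.2 99.8]
long y [-99.   99.7] [array([-30.8,  -6.6]), array([-30.5,  -1.1]), array([-30.4,  -0.9])]
side [100.3 119.9]
[406 217]
43.175
```

View pics/fin3.png

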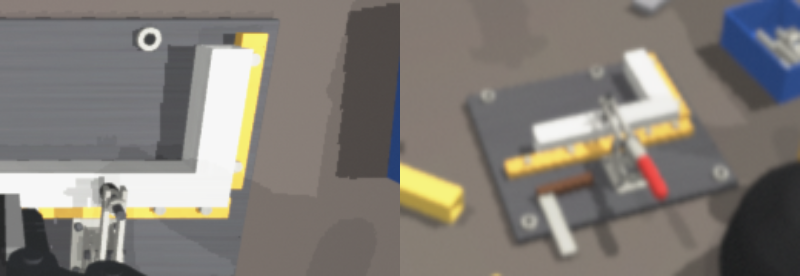

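Everything is square and flush, and the clamp is locked: screw on the tube at (115,190), red handle level in the right-hand picture at (650,175). I'm handing it in.

```bash
python3 - <<'E'
from cell import bot,sensors
print(sensors.read_time(),sensors.read_wrist_force()); bot.hand_in()
E
```

```text
43.175 [-0.2583624  -0.1293523  -0.78936675]
the job is handed in; nothing more can be done
```

The jig is set up as asked and handed in at 43.2 s of the 67 s allowed.

- **Long tube:** I slid it flush to the long rail with the two open fingers as two push points, then pushed it endways against the side rail. The last check put its front side at x ≈ −30.6 mm (ideal −30) and its ends at y ≈ −99 and +99.6 mm.
- **Clamp:** I swung the red handle over to its stop. Seen after the push, its grip was level with its centre at about 64 mm (65 expected when locked), and the screw was on the tube. The last picture still showed it shut.
- **Short tube:** I took the white tube from the rack, laid it flat, let go and pushed it flush and butted. It lies parallel to the side rail within about 0.3 mm, with its side at y ≈ 99.8 mm against the rail face at about 100.3. Its outer end is at x ≈ −130.3 mm (ideal −130), so it meets the long tube.

No check failed. The 0.5 mm offsets are within the camera calibration of about 2 mm. I did not re-measure the loose tools and look-alike bars at the end. I did not reach for any of them, and the final pictures show no sign of contact.

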